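Hang the bracket shelf on the slotted rack in a clinic lab

TASK

Pick up the small grey bracket shelf by its rib and put its two claws into the topmost pair of slots in the rack's uprights. Then press it gently down until it is fully home and the rack's spring catch has snapped out and locks it, without straining the rack, and let go. Leave the bottle, the jar and the slide box alone.

Things in the scene. Friction and masses are not known exactly. Their poses are not given: they have to be found in the camera images.
- rib (a point): Grip point of the loose grey steel bracket shelf (280 to 420 g, standing on the bench): the centre of its upright rib, 25 mm above the shelf's underside. Axes at yaw 0: x from the rib to the back plate and claws, y left, z up. Rib: 10 mm thick (y), 70 mm long (x), rising from the tray (4 mm) to 45 mm above the underside.
- tray_edge (a point): Middle of the rear lower edge of the shelf, from the rib point at +65, 0, -25 mm; axes as the rib's. The flat tray, 150 mm wide (y) and 4 mm thick, runs 111 mm forward (-x) from here to a heavy lip 12 mm high, 6 mm thick. The back plate, 150 mm wide, 70 mm high, 4 mm thick, stands up from here, its back face at this point; in its middle a window 28 mm wide, 4 to 30 mm above the underside, takes the catch.
- press_tab (a point): Middle of the top of the press tab: the plate's top edge folded forward, flat, 24 mm deep (x), 60 mm wide (y), at the very top of the shelf; from the rib point at +53, 0, +45 mm. Pressing down here, right above the catch and near the claws, sends the shelf home; pressing far out at the front can tip it and strain the rack.
- claw_left (a point): On the left (+y) claw of the shelf: on the plate's back face, mid-width, at the underside of the claw's stem; from the rib point at +65, +55, +25 mm. A claw is 6 mm wide; the stem is 8 mm high and stands 12 mm out behind the plate; its last 6 mm are turned down to 18 mm below the stem's underside (26 mm high in all), leaving 6 mm free between plate and tip.
- claw_right (a point): The same point on the right (-y) claw: from the rib point at +65, -55, +25 mm. Claws enter whole with the claw points 18 to 23 mm above the lower edges of the slots, i.e. about 170 mm above the bench (1 mm of play to each side), plate flush to the face; lowered home, the stems rest on the lower edges, claw points 150 mm above the bench, plate within 2 mm of the face.
- rack: Base plate (190 mm wide, 6 mm high, 35 mm before to 95 mm behind the face) of the aluminium rack, bolted to the bench. Origin on the bench, mid-width, in the plane of the uprights' front face. x points from the face backward (claws enter along +x), y left, z up. The slotted uprights are clamped to it anywhere up to 10 mm left or right of mid-width: look or feel for the slots.
- uprights (a point): The uprights' nominal middle (fixed to the base plate, so the sideways clamping of up to 10 mm is not in it), in the front face, 150 mm above the bench: the height of the lower edges of the topmost slots. Two upright plates, 210 mm high, 4 mm thick, 48 mm wide, open behind, stand 110 mm apart centre to centre; each has three slots, 8 mm wide, 31 mm high, every 45 mm.
- catch (a joint): Travel in m of the spring catch midway between the uprights: 0 = out, grows pushed back (6 N to start, 9 N at 5 mm). Steel, 18 mm wide, 5 mm out of the face, flat below (105.5 mm above the bench), sloped above. The sinking shelf's rear lower edge meets the slope 12 mm above home (claws hooked), must be pressed past (8 to 16 N on the press tab), and 1.5 mm above home the catch snaps into the window.
- dropper_mid (a point): Centre of a white bottle, 48 mm diameter, 130 mm high: leave it alone.
- specimen_mid (a point): Centre of a red-capped clear jar, 60 mm diameter, 70 mm high: leave it alone.
- slidebox_mid (a point): Centre of a grey slide box 85 x 160 x 30 mm: leave it alone.

How it is judged:
On the way, in this order (a step that is already met when the one before it is completed fails the run):
1. both claws are right in the topmost slots, the shelf still above home (y of claw_left in the frame of uprights between 0.04 and 0.07 m and y of claw_right in the frame of uprights between -0.07 and -0.04 m and x of each of claw_left, claw_right in the frame of uprights above -0.004 m and z of claw_left in the frame of uprights between 0.006 and 0.026 m and z of claw_right in the frame of uprights between 0.006 and 0.026 m), for 0.1 s.
2. the shelf is home and the catch has snapped out (y of claw_left in the frame of uprights between 0.04 and 0.07 m and y of claw_right in the frame of uprights between -0.07 and -0.04 m and x of each of claw_left, claw_right in the frame of uprights above -0.004 m and z of claw_left in the frame of uprights between -0.003 and 0.0025 m and z of claw_right in the frame of uprights between -0.003 and 0.0025 m and value of joint catch below 0.003 m), for 0.2 s.
At the end, for the whole second after the job is handed in: Both claws are in the topmost slots with the plate against the uprights (claw points within 4 mm of the face), the claw points at the slots' lower edges (not more than 2.5 mm above), the catch out (less than 3 mm pushed back), the shelf level within 5 degrees, at rest and released (all of step 2 and angle between rib's own z axis and vertical below 0.09 rad and linear speed of bracket below 0.02 m/s); the robot touches nothing.
It fails at once if the shelf is strained against the rack with a steady force of more than 40 N (the brief knock as it snaps home does not count) (contact force between bracket and rack above 40 N and linear speed of bracket below 0.006 m/s and angular speed of bracket below 0.06 rad/s).
It fails at once if the robot leans on the rack with more than 15 N (contact force between any of the fingers, the arm and rack above 15 N).
It fails at once if the bottle, jar or slide box is moved more than 20 mm (distance of any of dropper_mid, specimen_mid, slidebox_mid from where it was at the start of the episode above 0.02 m).
It also fails if it takes over 72 s, if anything falls off the work surface, if the arm or the gripper's body presses on something with over 40 N, if the wrist force passes 120 N, or if a joint passes its speed limit or range.

ROBOT

A 6-joint arm with a two-finger parallel gripper is mounted at the origin on the work surface. World frame = base frame: x ahead of the robot, y to its left, z up, the work surface at z = 0. Lengths are in m, angles in rad, forces in N, time in s.
With the tool pointing down it reaches from about 0.25 to 0.775 m from the base axis. Payload 4 kg.
Tool frame: the origin (TCP) lies midway between the tips of the shut fingers; the grasp point (between the pads) lies 19 mm behind it (env.tcp_to_grasp is the distance from the TCP to the grasp point, in m); z points along the fingers, y is the line along which they close (so a half turn about z gives the same grasp; the last joint's range is limited). The gripper opens to 94 mm and grips with 3 to 60 N. Pads are 16 mm wide; open, the fingers measure 119 mm over their backs; the gripper's body (75 mm by 177 mm) begins 78 mm behind the grasp point.
Start: joints at [1.128, 0.087, 1.371, -0, 1.684, -0.103], TCP at [0.183, 0.519, 0.206] pointing down, gripper open.
Joint ranges: [-3.1, 3.1], [-0.76, 2.03], [0.27, 2.55], [-1.08, 4.22], [0.17, 2.65], [-2.57, 2.57]. Speed limits (rad/s): [2.79, 2.79, 3.14, 3.14, 3.14, 3.14].

INTERFACE

Orientations are given as [roll, pitch, yaw] about the fixed x, y, z axes, in that order (R = Rz(yaw) Ry(pitch) Rx(roll)).
In Python, from rig import env gives the robot as it stands.
- The arm moves only by the tool send_rows, never from a script. Its arguments are lists of equal length, an entry for each row: "hand": the closure, from -1 (fully open) to 1 (shut); "slide": the shift along the tool's x, y, z each as a share of 4 cm, from -1 to 1, a list of three; "spin": the turn about the tool's z as a share of 10 degrees, from -1 to 1. A call has 1 to 20 rows; each row shifts and turns the commanded pose from where the row before left it, along the tool's axes as they then stand; what a row does not reach is not made up. A row lasts 1/8 s, in which the tool goes at most 62.5 mm and 10.7 degrees, less where a joint would pass 70% of its speed; a pose out of reach is approached as far as the arm can. A call with a number of a shift or a turn outside -1 to 1 is refused whole. A call with a gripper value outside its range is refused whole. The fingers move at their own pace and stop on an object; "squeeze" is the grip in N (left out, the last holds). Time passes only in rows, so rows that do not move let the fingers close. It gives the time, the measured TCP pose, the force, the opening and the grip force at its end, in the units of the state.
- env.observe(): the state, without advancing time (a new reading comes with each control period).
- env.snapshot(name): name is "scene" or "top" or "wrist"; returns the picture (400x640x3 uint8, red, green, blue); there is no depth.
- env.camera_model(name): a dict with "K" (3x3 intrinsics, pixels), "pose" (4x4, takes a point from camera to world coordinates). Camera axes: x right, y down, z forward; pixel columns grow to the right and rows downward; lengths in m; the calibration is good to about 2 mm. The wrist camera is an equidistant fisheye: a pixel r from the principal point sees the ray r / f radians off the axis. A picture is of the moment at which its call begins: read the wrist's pose just before it. camera_model takes no time and is no camera call; for the wrist camera it gives the pose at the moment of the call.
- env.job_done(): hands the job in; it is judged then, once.
The state is a dict: "time": time; "joint_positions": joint angles; "dq": joint speeds; "effort": joint torques, N m; "tool_pos": TCP position; "tool_rot": TCP orientation; "wrist_force": force on the tool from outside, world axes, zero at the start; "torque": the same for the moment, N m; "grip_width": opening from 0.0 (shut) to 1.0 (fully open); "finger_force": force on a finger pad.
Only numpy, scipy, OpenCV 4.12 (cv2) and the standard library are available. Lean on these libraries where they do the work, as an engineer would, in place of code of your own. Each camera call takes 0.05 s, during which the arm holds its last target. There are 200 camera calls.

## Working session

There is one attempt and no reset: what is moved stays moved. The work goes in short steps, Python scripts to look and compute and a tool call to move; the robot and the scene stay as the last step left them, time stands still between calls to the robot, and variables do not carry over. Pictures are saved under pics/ and viewed, at most 10 in all, crops included, and the job is handed in when it is done.

Besides the shell and the picture viewer there is one more tool, called after ">>>" as name(argument=value, ...), one argument or row to a line, values as JSON. send_rows: Moves the arm, as the interface text tells. Shift numbers are shares of 4 cm and turn numbers shares of 10 degrees, none past 1 either way. Its arguments: {"type":"object","properties":{"hand":{"type":"array","items":{"type":"number"}},"slide":{"type":"array","items":{"type":"array","items":{"type":"number","minimum":-1,"maximum":1}}},"spin":{"type":"array","items":{"type":"number","minimum":-1,"maximum":1}},"squeeze":{"type":"number"}},"required":["hand","slide","spin"]}

```bash
ls; mkdir -p pics; python3 - <<'E'
from rig import env
import cv2,numpy as np
for n in("scene","top"):
    im=env.snapshot(n); cv2.imwrite(f"pics/{n}0.png",im[:,:,::-1])
    m=env.camera_model(n); print(n,np.round(m["K"],1).tolist(),np.round(m["pose"],3).tolist())
s=env.observe(); print({k:np.round(v,3).tolist() for k,v in s.items()}, env.tcp_to_grasp)
E
```

```text
pics
scene [[409.3, 0.0, 315.4], [0.0, 409.3, 200.7], [0.0, 0.0, 1.0]] [[-0.813, 0.458, -0.36, 0.999], [0.582, 0.623, -0.523, 0.7], [-0.015, -0.634, -0.773, 1.153], [0.0, 0.0, 0.0, 1.0]]
top [[496.1, 0.0, 324.4], [0.0, 496.1, 201.3], [0.0, 0.0, 1.0]] [[-0.096, -0.974, 0.205, 0.253], [-0.995, 0.095, -0.018, -0.0], [-0.002, -0.205, -0.979, 1.469], [0.0, 0.0, 0.0, 1.0]]
{'time': 0.1, 'joint_positions': [1.128, 0.088, 1.372, 0.0, 1.684, -0.103], 'dq': [0.001, -0.002, -0.003, 0.0, 0.001, -0.001], 'effort': [0.002, -34.125, -30.33, 0.072, 0.03, -0.0], 'tool_pos': [0.183, 0.518, 0.204], 'tool_rot': [-3.14, -0.0, 2.802], 'wrist_force': [-0.602, 0.365, 0.081], 'torque': [0.023, 0.039, -0.0], 'finger_force': 0.0, 'grip_width': 1.001} 0.0188
```

View pics/scene0.png

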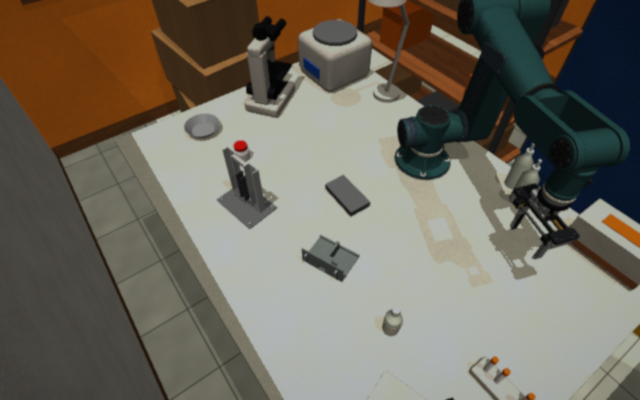

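View pics/top0.png

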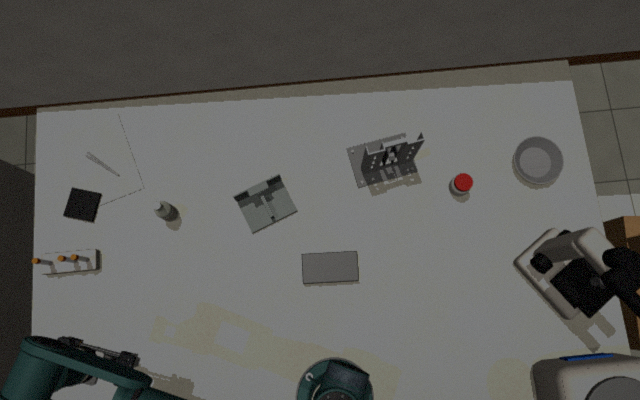

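The top view has the shelf at about (266,205), tray toward the robot with its plate at the upper edge. The rack is at (385,163), the slide box at (330,267), the jar at (462,184) and the bottle at (168,211). Next I'll enlarge the shelf and rack.

```bash
cat > h.py <<'E'
import numpy as np,cv2
from rig import env
def ray(n,p,m=None):
    m=m or env.camera_model(n); P=np.array(m["pose"]); d=P[:3,:3]@np.linalg.inv(m["K"])@[p[0],p[1],1.]
    return P[:3,3],d
def onz(n,p,z,m=None):
    o,d=ray(n,p,m); return o+d*(z-o[2])/d[2]
def proj(n,X):
    m=env.camera_model(n); P=np.array(m["pose"]); c=P[:3,:3].T@(np.array(X)-P[:3,3]); u=np.array(m["K"])@c; return u[:2]/u[2]
E
python3 - <<'E'
import cv2,numpy as np
a=cv2.imread("pics/top0.png")
A=cv2.resize(a[165:245,225:305],(400,400),interpolation=cv2.INTER_CUBIC)
B=cv2.resize(a[120:200,345:425],(400,400),interpolation=cv2.INTER_CUBIC)
cv2.imwrite("pics/crop1.png",np.clip(np.hstack([A,B])*1.5,0,255).astype(np.uint8))
E
```

```text
(no output)
```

View pics/crop1.png

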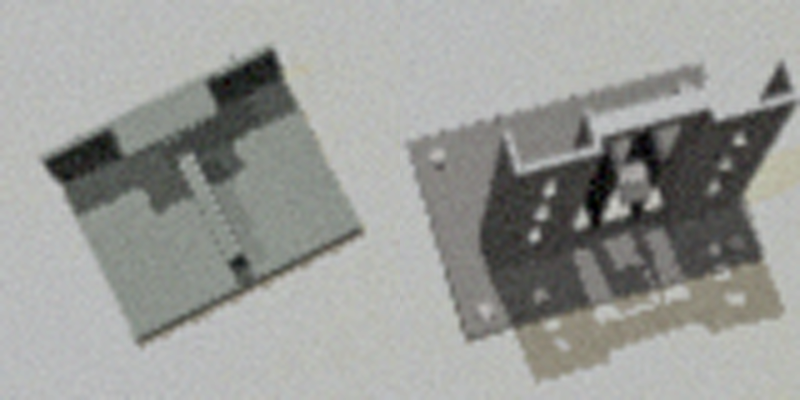

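The crop (5x; left is the shelf, right the rack) shows:
- **Shelf:** plate-top corners at (42,157) and (272,46), front lip corners at (138,342) and (363,232), rib at (190,158) to (238,258).
- **Rack:** base corners at (410,142) and (467,340). Topmost slots at about (549,187) and (741,138).

```bash
python3 - <<'E'
from h import *
c=lambda x,y,o:(o[0]+(x+.5)/5-.5,o[1]+(y+.5)/5-.5)
A=(225,165);B=(265,120)  # second crop is offset by 400 px = 80
pr=lambda n,v:print(n,np.round(v,4))
g=lambda x,y,o,z:onz("top",c(x,y,o),z)
L,R=g(42,157,A,.07),g(272,46,A,.07); pr("plate top L",L);pr("R",R); print(np.linalg.norm(L-R))
l,r=g(138,342,A,.0),g(363,232,A,.0); pr("lip L",l);pr("R",r); print(np.linalg.norm(l-r))
for n,(a,b) in {"plate":(L,R),"lip":(l,r)}.items():
    d=a-b; print(n,"yaw",np.degrees(np.arctan2(-d[0],d[1])))
ra,rb=g(190,157,A,.045),g(236,262,A,.045); pr("rib back",ra);pr("front",rb);print(np.linalg.norm(ra-rb),np.degrees(np.arctan2(*(ra-rb)[1::-1])))
pr("tray mid",(L+R)/2); pr("lip mid",(l+r)/2)
sl,sr=g(549,187,B,.1655),g(741,138,B,.1655); pr("slotL",sl);pr("slotR",sr);print(np.linalg.norm(sl-sr)); d=sl-sr;print(np.degrees(np.arctan2(-d[0],d[1])))
for p in((410,142),(467,340),(703,66)): pr("base",g(*p,B,.006))
for p in((515,170),(710,115),(800,95)): pr("tops",g(*p,B,.21))
a,b=g(410,142,B,.006),g(467,340,B,.006);print(np.linalg.norm(a-b),np.degrees(np.arctan2(*(a-b)[1::-1])))
E
```

```text
plate top L [0.5869 0.2357 0.07  ]
R [0.6401 0.0983 0.07  ]
0.14735819754731158
lip L [0.485 0.197 0.   ]
R [0.5386 0.0576 0.    ]
0.14938596753689223
plate yaw 21.170051458199946
lip yaw 21.026929259252018
rib back [0.5844 0.1533 0.045 ]
front [0.5193 0.131  0.045 ]
0.0688107815813426 18.85991759608016
tray mid [0.6135 0.167  0.07  ]
lip mid [0.5118 0.1273 0.    ]
slotL [ 0.6357 -0.1719  0.1655]
slotR [ 0.6533 -0.2801  0.1655]
0.10961126742403117
9.241781467826122
base [ 0.7195 -0.111   0.006 ]
base [ 0.5915 -0.1321  0.006 ]
base [ 0.7509 -0.297   0.006 ]
tops [ 0.6337 -0.1492  0.21  ]
tops [ 0.6539 -0.2558  0.21  ]
tops [ 0.6604 -0.3049  0.21  ]
0.1297988695334211 9.372674893553642
```

>>> send_rows(
  hand=[-1,-1,-1,-1,-1,-1,-1,-1,-1,-1,-1,-1,-1,-1],
  slide=[
    [-0.85,-0.41,0],
    [-0.85,-0.41,0],
    [-0.85,-0.41,0],
    [-0.85,-0.41,0],
    [-0.85,-0.41,0],
    [-0.85,-0.41,0],
    [-0.85,-0.41,0],
    [-0.85,-0.41,0],
    [-0.85,-0.41,0],
    [-0.85,-0.41,0],
    [-0.85,-0.41,0],
    [-0.85,-0.41,0],
    [-0.85,-0.41,0],
    [-0.85,-0.41,0],
  ],
  spin=[0,0,0,0,0,0,0,0,0,0,0,0,0,0],
)

```text
time: 1.85
tool_pos: [0.5561, 0.1425, 0.2048]
tool_rot: [-3.141, -0.001, 2.802]
wrist_force: [0.9, 0.2, -0.5]
grip_width: 0.998
finger_force: 0.0
```

>>> send_rows(
  hand=[-1,-1,-1,-1,-1,-1,-1,-1,-1,-1,-1,-1,-1,-1,-1,-1],
  slide=[
    [0,0,0],
    [0,0,0],
    [0,0,0],
    [0,0,0],
    [0,0,0],
    [0,0,0],
    [0,0,0],
    [0,0,0],
    [0,0,0],
    [0,0,0],
    [0,0,0],
    [0,0,0],
    [0,0,0],
    [0,0,0],
    [0,0,0],
    [0,0,0],
  ],
  spin=[1,1,1,1,1,1,1,1,1,1,1,1,1,0.95,0,0],
)

```text
time: 3.85
tool_pos: [0.5554, 0.1434, 0.2051]
tool_rot: [-3.141, 0.001, 0.369]
wrist_force: [-0.4, -0.6, 0.5]
grip_width: 1.0
finger_force: 0.0
```

```bash
python3 - <<'E'
from h import *
m=env.camera_model("wrist"); s=env.observe()
cv2.imwrite("pics/w1.png",env.snapshot("wrist")[:,:,::-1])
print(np.round(m["K"],1).tolist(),np.round(m["pose"],3).tolist()); print(s["time"],s["tool_pos"],s["tool_rot"],s["joint_positions"])
E
```

```text
[[309.7, 0.0, 317.4], [0.0, 309.7, 197.7], [0.0, 0.0, 1.0]] [[0.361, -0.897, -0.255, 0.63], [-0.933, -0.347, -0.098, 0.173], [-0.001, 0.273, -0.962, 0.384], [0.0, 0.0, 0.0, 1.0]]
3.85 [0.55543456 0.14342235 0.20512189] [-3.14138304e+00  6.18169547e-04  3.69376993e-01] [1.53825434e-01 1.40595699e-01 1.31269783e+00 7.30534168e-05
 1.68894783e+00 1.35525342e+00]
```

View pics/w1.png

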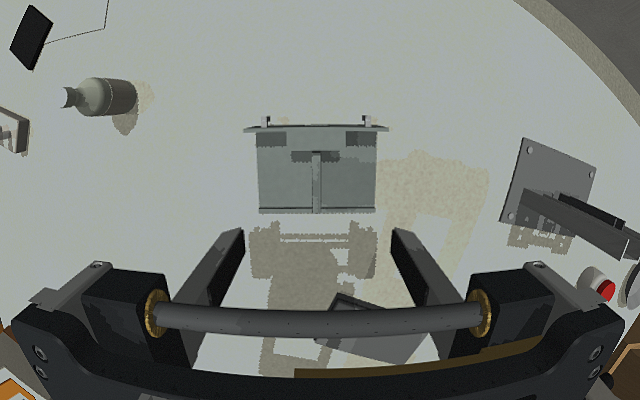

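The wrist view shows the shelf straight ahead: rib from about (318,155) to (316,213), lip corners at (259,212) and (375,213), claws at (266,121) and (366,120). I'll cast fisheye rays to check the rib.

```bash
cat >> h.py <<'E'
def fz(p,z,m=None):
    m=m or env.camera_model("wrist"); K=np.array(m["K"]);P=np.array(m["pose"])
    v=np.array([p[0]-K[0,2],p[1]-K[1,2]])/K[0,0]; r=np.hypot(*v)+1e-12
    d=P[:3,:3]@[*(v/r*np.sin(r)),np.cos(r)]; o=P[:3,3]; return o+d*(z-o[2])/d[2]
def intool(X):
    s=env.observe(); from scipy.spatial.transform import Rotation as R
    return R.from_euler("xyz",s["tool_rot"]).inv().apply(np.array(X)-s["tool_pos"])
E
python3 - <<'E'
from h import *
for n,p,z in [("rib b",(318,153),.045),("rib f",(316,212),.045),("lipL",(259,210),.012),("lipR",(376,210),.012),("plateL",(243,130),.07),("plateR",(389,129),.07)]:
    X=fz(p,z); print(n,np.round(X,4),np.round(intool(X),4))
E
```

```text
rib b [0.5879 0.1566 0.045 ] [ 0.035  -0.0006  0.1602]
rib f [0.5234 0.1342 0.045 ] [-0.0332 -0.0029  0.1602]
lipL [0.4891 0.1992 0.012 ] [-0.0417 -0.0759  0.1932]
lipR [0.543  0.0598 0.012 ] [-0.0417  0.0736  0.1932]
plateL [0.5864 0.2386 0.07  ] [ 0.0632 -0.0775  0.1352]
plateR [0.6412 0.0993 0.07  ] [0.0641 0.0721 0.1352]
```

>>> send_rows(
  hand=[-1,-1,-1,-1,-1,-1,-1,-1,-1,-1],
  slide=[
    [0,-0.03,0.6],
    [0,0,0.6],
    [0,0,0.6],
    [0,0,0.6],
    [0,0,0.6],
    [0,0,0.6],
    [0,0,0.6],
    [0,0,0.4],
    [0,0,0.22],
    [0,0,0],
  ],
  spin=[0,0,0,0,0,0,0,0,0,0],
)

```text
time: 5.15
tool_pos: [0.555, 0.1445, 0.0124]
tool_rot: [-3.141, 0.001, 0.367]
wrist_force: [0.0, 0.1, -0.1]
grip_width: 1.002
finger_force: 0.0
```

>>> send_rows(
  hand=[1,1,1,1,1,1,1,1,1,1],
  slide=[
    [0,0,0],
    [0,0,0],
    [0,0,0],
    [0,0,0],
    [0,0,0],
    [0,0,0],
    [0,0,0],
    [0,0,0],
    [0,0,0],
    [0,0,0],
  ],
  spin=[0,0,0,0,0,0,0,0,0,0],
  squeeze=35,
)

```text
time: 6.4
tool_pos: [0.5551, 0.1447, 0.0127]
tool_rot: [-3.141, -0.0, 0.367]
wrist_force: [-0.4, 0.4, 0.5]
grip_width: 0.106
finger_force: 35.0
```

>>> send_rows(
  hand=[1,1,1,1,1,1,1,1,1,1],
  slide=[
    [0,0,-0.2],
    [0,0,-0.4],
    [0,0,-0.4],
    [0,0,-0.4],
    [0,0,-0.4],
    [0,0,-0.4],
    [0,0,-0.4],
    [0,0,-0.4],
    [0,0,0],
    [0,0,0],
  ],
  spin=[0,0,0,0,0,0.3,0.3,0.3,0.27,0],
)

```text
time: 7.65
tool_pos: [0.5553, 0.1446, 0.1336]
tool_rot: [-3.141, -0.001, 0.163]
wrist_force: [-0.3, -0.5, -3.5]
grip_width: 0.106
finger_force: 35.0
```

>>> send_rows(
  hand=[1,1,1,1,1,1,1,1,1,1,1,1,1,1,1,1,1,1,1],
  slide=[
    [-0.15,0.3,0],
    [-0.15,0.5,0],
    [-0.15,0.6,0],
    [-0.15,0.6,0],
    [-0.15,0.6,0],
    [-0.15,0.6,0],
    [-0.15,0.6,0],
    [-0.15,0.6,0],
    [-0.15,0.6,0],
    [-0.15,0.6,0],
    [-0.15,0.6,0],
    [-0.15,0.6,0],
    [-0.15,0.6,0],
    [-0.15,0.6,0],
    [-0.15,0.6,0],
    [-0.15,0.6,0],
    [0,0.3,0],
    [0,0,0],
    [0,0,0],
  ],
  spin=[0,0,0,0,0,0,0,0,0,0,0,0,0,0,0,0,0,0,0],
)

```text
time: 10.02
tool_pos: [0.5219, -0.2453, 0.1325]
tool_rot: [-3.141, 0.0, 0.163]
wrist_force: [0.6, -0.2, -3.4]
grip_width: 0.103
finger_force: 35.0
```

```bash
python3 - <<'E'
from h import *
m=env.camera_model("wrist"); s=env.observe()
a=env.snapshot("wrist")[:,:,::-1]; cv2.imwrite("pics/w2.png",a)
cv2.imwrite("pics/w2c.png",cv2.resize(a[0:240,160:480],(800,600),interpolation=cv2.INTER_CUBIC))
print(s["time"],s["tool_pos"],s["tool_rot"],s["wrist_force"])
E
```

```text
10.025 [ 0.5218959  -0.24532961  0.13253817] [-3.14067412e+00  1.18862102e-04  1.63352004e-01] [ 0.58331591 -0.21963174 -3.35474998]
```

View pics/w2c.png

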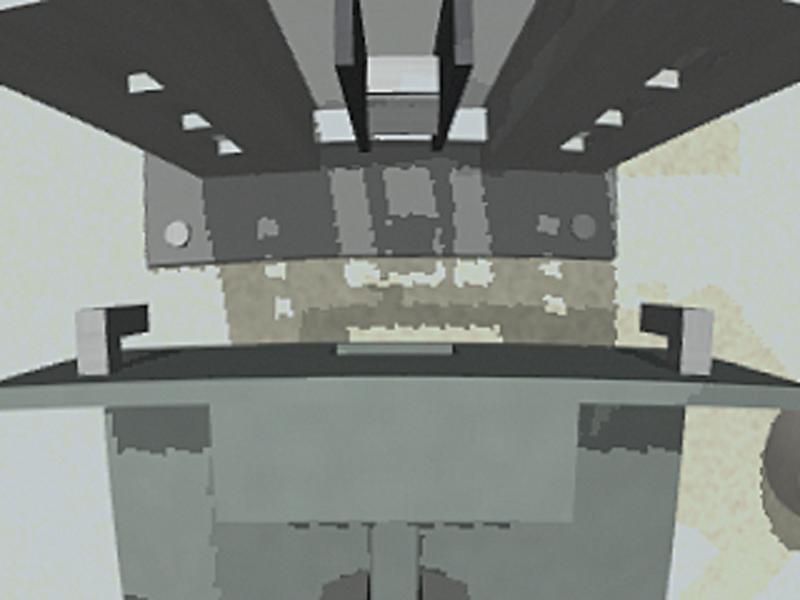

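The wrist crop (2.5x, offset 160,0) shows:
- **Claw stems:** tops centred near x = 91 and 697, claw back ends at row 308.
- **Topmost slots:** light patches at (127..163, 73..93) and (645..680, 68..88).
- **Upright bottoms:** (205,178) and (612,172) outside, about 318 and 487 inside.

The image looks nearly symmetric. I'll measure the offset.

```bash
cat >> h.py <<'E'
def fx(p,d):  # fisheye ray onto the tool-frame plane x=d -> tool coords
    a=intool(fz(p,.3)); b=intool(fz(p,.0)); return a+(b-a)*(d-a[0])/(b[0]-a[0])
E
python3 - <<'E'
from h import *
c=lambda x,y:(160+(x+.5)/2.5-.5,(y+.5)/2.5-.5)
zt=env.observe()["tool_pos"][2]
for n,x in (("clawL",91),("clawR",697)):
    for y in (308,375): print(n,np.round(intool(fz(c(x,y),.178)),4))
for n,p in (("uprL out",(205,178)),("uprL in",(318,172)),("uprR in",(487,170)),("uprR out",(612,172))): print(n,np.round(intool(fz(c(*p),.006)),4))
for d in (.120,.124,.128):
    for n,p in (("sLtop",(150,73)),("sLbot",(163,93)),("sRtop",(661,68)),("sRbot",(645,87)),("tabL",(76,88)),):
        v=fx(c(*p),d); print(d,n,np.round([v[1],zt-v[2]],4))
E
```

```text
clawL [ 0.0768 -0.0555 -0.0454]
clawL [ 0.0646 -0.0562 -0.0453]
clawR [ 0.0768  0.0531 -0.0454]
clawR [ 0.0646  0.0538 -0.0454]
uprL out [ 0.1232 -0.0759  0.1267]
uprL in [ 0.1234 -0.0309  0.1266]
uprR in [0.1244 0.0347 0.1266]
uprR out [0.1264 0.0851 0.1266]
0.12 sLtop [-0.0451  0.1745]
0.12 sLbot [-0.0473  0.1587]
0.12 sRtop [0.0456 0.1793]
0.12 sRbot [0.0472 0.1649]
0.12 tabL [-0.0613  0.1708]
0.124 sLtop [-0.0495  0.1609]
0.124 sLbot [-0.0519  0.1435]
0.124 sRtop [0.0502 0.1663]
0.124 sRbot [0.052  0.1504]
0.124 tabL [-0.0673  0.1569]
0.128 sLtop [-0.0539  0.1474]
0.128 sLbot [-0.0565  0.1284]
0.128 sRtop [0.0548 0.1532]
0.128 sRbot [0.0568 0.1358]
0.128 tabL [-0.0733  0.1429]
```

>>> send_rows(
  hand=[1,1,1,1,1,1,1],
  slide=[
    [0,0,0],
    [0.2,0.08,0],
    [0.2,0,0],
    [0.2,0,0],
    [0.2,0,0],
    [0,0,0],
    [0,0,0],
  ],
  spin=[-0.06,0,0,0,0,0,0],
)

```text
time: 10.95
tool_pos: [0.554, -0.2436, 0.1325]
tool_rot: [-3.141, 0.0, 0.173]
wrist_force: [-0.4, -0.0, -3.8]
grip_width: 0.103
finger_force: 35.0
```

```bash
python3 - <<'E'
from h import *
s=env.observe()
a=env.snapshot("wrist")[:,:,::-1]; cv2.imwrite("pics/w3.png",a)
cv2.imwrite("pics/w3c.png",cv2.resize(a[0:200,160:480],(800,500),interpolation=cv2.INTER_CUBIC))
print(s["time"],s["tool_pos"],s["tool_rot"],s["wrist_force"])
E
```

```text
10.95 [ 0.55400805 -0.2435663   0.13252522] [-3.14138506e+00  4.13208349e-04  1.73400765e-01] [-0.42775474 -0.04381269 -3.80973768]
```

View pics/w3c.png

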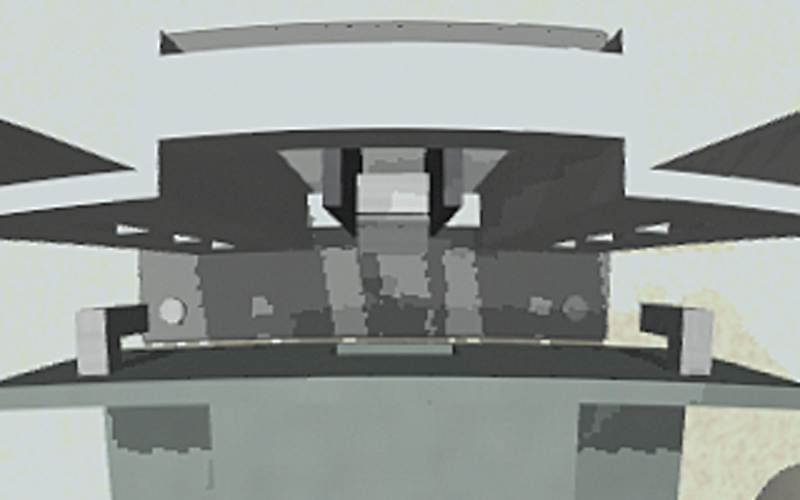

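The claws are centred between the uprights: claw mid at x = 394, slot and upright mid at 392–394, with the right side marginally farther. I'll add a slight turn and then enter gently.

>>> send_rows(
  hand=[1,1,1,1,1,1,1,1],
  slide=[
    [0,0,0],
    [0.1,0,0],
    [0.1,0,0],
    [0.1,0,0],
    [0.1,0,0],
    [0.1,0,0],
    [0.05,0,0],
    [0,0,0],
  ],
  spin=[-0.03,0,0,0,0,0,0,0],
)

```text
time: 12.0
tool_pos: [0.5759, -0.2396, 0.1326]
tool_rot: [-3.141, 0.0, 0.179]
wrist_force: [-0.2, -0.4, -4.0]
grip_width: 0.103
finger_force: 35.0
```

>>> send_rows(
  hand=[1,1,1,1,1],
  slide=[
    [0.04,0,0],
    [0.04,0,0],
    [0.025,0,0],
    [0,0,0],
    [0,0,0],
  ],
  spin=[0,0,0,0,0],
)

```text
time: 12.62
tool_pos: [0.5799, -0.2389, 0.1327]
tool_rot: [-3.142, 0.0, 0.179]
wrist_force: [-0.3, -0.1, -4.3]
grip_width: 0.105
finger_force: 35.0
```

>>> send_rows(
  hand=[1,1,1],
  slide=[
    [0.025,0,0],
    [0,0,0],
    [0,0,0],
  ],
  spin=[0,0,0],
)

```text
time: 13.0
tool_pos: [0.5809, -0.2387, 0.1327]
tool_rot: [-3.142, -0.0, 0.179]
wrist_force: [-0.4, -0.3, -4.0]
grip_width: 0.104
finger_force: 35.0
```

>>> send_rows(
  hand=[1,1,1],
  slide=[
    [0.025,0,0],
    [0,0,0],
    [0,0,0],
  ],
  spin=[0,0,0],
)

```text
time: 13.38
tool_pos: [0.5812, -0.2386, 0.1325]
tool_rot: [-3.141, 0.001, 0.178]
wrist_force: [-3.8, 0.9, -2.2]
grip_width: 0.106
finger_force: 35.0
```

>>> send_rows(
  hand=[1,1,1,1,1,1],
  slide=[
    [-0.03,0,0],
    [0,0,0.06],
    [0,0,0.06],
    [0,0,0.06],
    [0,0,0],
    [0,0,0],
  ],
  spin=[0,0,0,0,0,0],
)

```text
time: 14.12
tool_pos: [0.5808, -0.2387, 0.1255]
tool_rot: [-3.142, -0.0, 0.179]
wrist_force: [0.3, -0.1, -3.6]
grip_width: 0.105
finger_force: 35.0
```

>>> send_rows(
  hand=[1,1,1,1],
  slide=[
    [0,0,0.03],
    [0,0,0.03],
    [0,0,0],
    [0,0,0],
  ],
  spin=[0,0,0,0],
)

```text
time: 14.62
tool_pos: [0.5805, -0.2389, 0.1231]
tool_rot: [-3.142, 0.0, 0.179]
wrist_force: [-0.2, -0.3, -2.6]
grip_width: 0.104
finger_force: 35.0
```

```bash
python3 - <<'E'
from h import *
a=env.snapshot("wrist")[:,:,::-1]; b=env.snapshot("scene")[:,:,::-1]
A=cv2.resize(a[40:240,160:480],(480,300)); B=cv2.resize(b[130:230,200:300],(300,300),interpolation=cv2.INTER_CUBIC)
cv2.imwrite("pics/w4.png",np.hstack([A,B]))
E
```

```text
(no output)
```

View pics/w4.png

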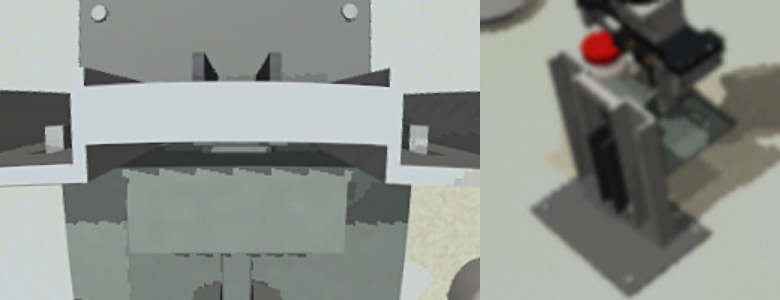

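Both claws stand behind the uprights, at (54,135) and (419,135), and the shelf starts to rest on the catch. Next I'll release, rise, close the fingers and press on the tab.

>>> send_rows(
  hand=[0.6,0.4,0.4,0.4,0.4,0.4],
  slide=[
    [0,0,0],
    [0,0,0],
    [0,0,0],
    [0,0,0],
    [0,0,0],
    [0,0,0],
  ],
  spin=[0,0,0,0,0,0],
)

```text
time: 15.48
tool_pos: [0.5807, -0.2388, 0.1231]
tool_rot: [-3.142, -0.0, 0.179]
wrist_force: [0.0, 0.4, -0.5]
grip_width: 0.295
finger_force: 0.0
```

```bash
python3 - <<'E'
from h import *
a=env.snapshot("wrist")[:,:,::-1]; b=env.snapshot("scene")[:,:,::-1]
A=cv2.resize(a[40:240,160:480],(480,300)); B=cv2.resize(b[130:230,200:300],(300,300),interpolation=cv2.INTER_CUBIC)
cv2.imwrite("pics/w5.png",np.hstack([A,B])); print(env.observe()["grip_width"])
E
```

```text
0.2976584733742466
```

View pics/w5.png

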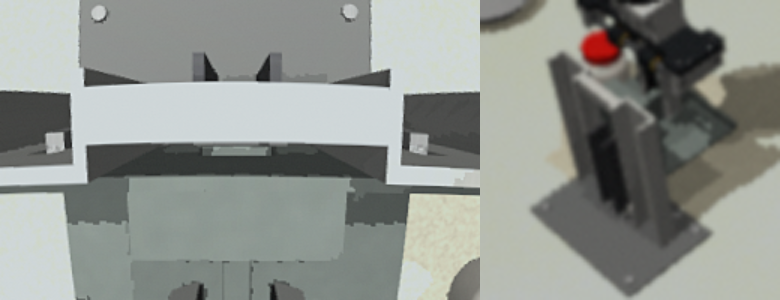

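The shelf hangs by its claws on the catch, tipped forward slightly, and the fingers are clear of the rib.

>>> send_rows(
  hand=[0.4,0.4,0.4,0.4,0.4,1,1,1,1,1],
  slide=[
    [0,0,-0.2],
    [0,0,-0.4],
    [0,0,-0.6],
    [0,0,-0.6],
    [0,0,-0.6],
    [0,0,0],
    [0,0,0],
    [0,0,0],
    [0,0,0],
    [0,0,0],
  ],
  spin=[0,0,0,0,0,0,0,0,0,0],
  squeeze=10,
)

```text
time: 16.82
tool_pos: [0.5805, -0.2387, 0.2184]
tool_rot: [-3.141, 0.001, 0.179]
wrist_force: [-0.1, 0.3, 1.1]
grip_width: 0.007
finger_force: 0.0
```

>>> send_rows(
  hand=[1,1,1,1,1,1,1,1,1],
  slide=[
    [0.3,0,0],
    [0.3,0,0],
    [0.3,0,0],
    [0.3,0,0],
    [0,0,0.3],
    [0,0,0.2],
    [0,0,0.1],
    [0,0,0],
    [0,0,0],
  ],
  spin=[0,0,0,0,0,0,0,0,0],
)

```text
time: 17.95
tool_pos: [0.6279, -0.2305, 0.1956]
tool_rot: [3.141, -0.001, 0.178]
wrist_force: [0.8, 0.0, -0.1]
grip_width: 0.009
finger_force: 0.0
```

>>> send_rows(
  hand=[1,1,1,1,1],
  slide=[
    [0,0,0.1],
    [0,0,0.1],
    [0,0,0.1],
    [0,0,0],
    [0,0,0],
  ],
  spin=[0,0,0,0,0],
)

```text
time: 18.58
tool_pos: [0.6279, -0.2303, 0.1831]
tool_rot: [-3.142, -0.0, 0.179]
wrist_force: [-0.5, -0.5, 0.5]
grip_width: 0.005
finger_force: 0.0
```

>>> send_rows(
  hand=[1,1,1,1,1],
  slide=[
    [0,0,0.03],
    [0,0,0.03],
    [0,0,0.03],
    [0,0,0],
    [0,0,0],
  ],
  spin=[0,0,0,0,0],
)

```text
time: 19.2
tool_pos: [0.628, -0.2303, 0.1799]
tool_rot: [3.141, -0.001, 0.179]
wrist_force: [-0.4, 0.6, 2.6]
grip_width: 0.004
finger_force: 1.1
```

Contact at 0.180, as expected. I'll press in small steps; home is a tab height of 0.170.

>>> send_rows(
  hand=[1,1,1,1,1,1],
  slide=[
    [0,0,0.02],
    [0,0,0.02],
    [0,0,0.02],
    [0,0,0.02],
    [0,0,0],
    [0,0,0],
  ],
  spin=[0,0,0,0,0,0],
)

```text
time: 19.95
tool_pos: [0.6285, -0.2308, 0.1791]
tool_rot: [3.139, -0.003, 0.178]
wrist_force: [-1.4, 0.5, 7.8]
grip_width: 0.009
finger_force: 4.1
```

>>> send_rows(
  hand=[1,1,1,1,1,1],
  slide=[
    [0,0,0.02],
    [0,0,0.02],
    [0,0,0.02],
    [0,0,0.02],
    [0,0,0],
    [0,0,0],
  ],
  spin=[0,0,0,0,0,0],
)

```text
time: 20.7
tool_pos: [0.629, -0.2312, 0.1771]
tool_rot: [3.137, -0.005, 0.178]
wrist_force: [-1.5, -0.8, 10.3]
grip_width: 0.003
finger_force: 5.2
```

Sinking at about 10 N. I'll continue.

>>> send_rows(
  hand=[1,1,1,1,1,1],
  slide=[
    [0,0,0.025],
    [0,0,0.025],
    [0,0,0.025],
    [0,0,0.025],
    [0,0,0],
    [0,0,0],
  ],
  spin=[0,0,0,0,0,0],
)

```text
time: 21.45
tool_pos: [0.629, -0.2313, 0.1762]
tool_rot: [3.136, -0.007, 0.178]
wrist_force: [-3.4, 1.0, 17.7]
grip_width: 0.005
finger_force: 8.9
```

>>> send_rows(
  hand=[1,1,1,1,1],
  slide=[
    [0,0,0.025],
    [0,0,0.025],
    [0,0,0.025],
    [0,0,0],
    [0,0,0],
  ],
  spin=[0,0,0,0,0],
)

```text
time: 22.08
tool_pos: [0.6288, -0.2308, 0.1694]
tool_rot: [3.139, -0.004, 0.179]
wrist_force: [-2.6, 0.6, 11.1]
grip_width: 0.004
finger_force: 5.9
```

>>> send_rows(
  hand=[1,1,1,1,1],
  slide=[
    [0,0,0.02],
    [0,0,0.02],
    [0,0,0],
    [0,0,0],
    [0,0,0],
  ],
  spin=[0,0,0,0,0],
)

```text
time: 22.7
tool_pos: [0.6289, -0.2308, 0.1693]
tool_rot: [3.138, -0.005, 0.179]
wrist_force: [-3.2, 0.4, 14.8]
grip_width: 0.01
finger_force: 7.7
```

It's now stiff at 0.169, so it's seated. I'll rise and look.

>>> send_rows(
  hand=[1,1,1,1,1,1,1,1],
  slide=[
    [0,0,-0.2],
    [0,0,-0.3],
    [0,0,-0.5],
    [0,0,-0.5],
    [-0.5,0,-0.5],
    [-0.5,0,0],
    [-0.5,0,0],
    [0,0,0],
  ],
  spin=[0,0,0,0,0,0,0,0],
)

```text
time: 23.7
tool_pos: [0.5682, -0.2412, 0.2444]
tool_rot: [-3.141, 0.0, 0.177]
wrist_force: [-0.1, 0.4, -0.2]
grip_width: 0.002
finger_force: 0.0
```

```bash
python3 - <<'E'
from h import *
a=env.snapshot("wrist")[:,:,::-1]; b=env.snapshot("top")[:,:,::-1]
A=cv2.resize(a[40:240,160:480],(480,300)); B=cv2.resize(b[120:200,345:425],(300,300),interpolation=cv2.INTER_CUBIC)
cv2.imwrite("pics/w6.png",np.hstack([A,B])); s=env.observe(); print(s["time"],s["tool_pos"],s["wrist_force"])
# predicted crop positions if home: face frame from flush rib position, yaw .179
y=.179; R=np.array([[np.cos(y),-np.sin(y)],[np.sin(y),np.cos(y)]]); rib=np.array([.581,-.2387])
m=env.camera_model("wrist");P=np.array(m["pose"])
for n,q in {"tabL front":(.041,.03,.17),"tabR front":(.041,-.03,.17),"clawL tip top":(.077,.055,.158),"lipL":(-.046,.075,.112)}.items():
    X=np.r_[rib+R@q[:2],q[2]]; c=P[:3,:3].T@(X-P[:3,3]); t=np.arctan2(np.hypot(c[0],c[1]),c[2]); u=c[:2]/np.hypot(c[0],c[1])*t*m["K"][0][0]+[m["K"][0][2],m["K"][1][2]]
    print(n,np.round((u-[160,40])*1.5))
E
```

```text
23.8 [ 0.5692066  -0.2408262   0.24401078] [-0.32741718 -0.17920052  0.22540411]
tabL front [183. 158.]
tabR front [293. 158.]
clawL tip top [142.  94.]
lipL [134. 271.]
```

View pics/w6.png

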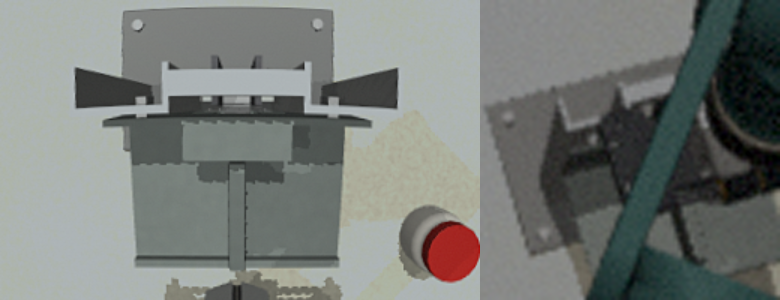

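The shelf is level and flush: tab front at (183..293,161) against a predicted 158, lip at row 265. Both claws are behind the uprights, the press force dropped as it snapped, and the arm is clear. I'll hand it in.

```bash
python3 -c "
from rig import env
print(env.job_done())"
```

```text
the job is handed in; nothing more can be done
None
```

I hooked the shelf's claws into the topmost slots, pressed it home until the catch appeared to snap, let go and handed the job in at about 24 s; the hand-in returned no verdict.

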